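# Switch off the sandwich press and flip its lid open

## Robot

A 6-joint arm with a two-finger parallel gripper is mounted at the origin on the work surface. World frame = base frame: x ahead of the robot, y to its left, z up, the work surface at z = 0. Lengths are in m, angles in rad, forces in N, time in s.
With the tool pointing down it reaches from about 0.35 to 0.775 m from the base axis. Payload 7.3 kg.
Tool frame: the origin (TCP) lies on the mounting face of the last link; the fingertips stand 178 mm ahead of it and the grasp point (between the pads) lies 159 mm ahead of it (robot.tcp_to_tips is the distance from the TCP to the fingertips, in m); z points along the fingers, y is the direction in which the jaws open and shut (so a half turn about z gives the same grasp; the last joint's range is limited). The gripper opens to 92 mm and grips with 3 to 60 N. Pads are 19 mm wide; open, the fingers measure 130 mm over their backs; the gripper's body (75 mm by 190 mm) begins 47 mm behind the grasp point.
Start: joints at [0.968, 0.342, 1.524, -0, 1.275, -0.146], TCP at [0.232, 0.471, 0.405] pointing down, gripper open.
Joint ranges: [-2.53, 2.53], [-0.77, 2.02], [0.04, 2.7], [-1, 4.14], [0.28, 2.66], [-3.11, 3.11]. Speed limits (rad/s): [2.57, 2.57, 3.14, 3.14, 3.14, 3.14].

## Interface

Orientations are given as [roll, pitch, yaw] about the fixed x, y, z axes, in that order (R = Rz(yaw) Ry(pitch) Rx(roll)).
In Python, from cell import robot, viewer gives the robot as it stands.
- The arm moves only by the shell command python3 -m creep 'ROWS' [OPENING] [FORCE]. ROWS is JSON, a list that holds one entry, the list of rows, each a list of 6 numbers: the shift along the world's x, y, z in mm, then the turn, a rotation vector about the world's x, y, z in degrees. A call has 1 to 5 rows; each row shifts and turns the pose as measured when the row begins; what a row does not reach is not made up. A row lasts 1/12 s, in which the tool goes at most 41.7 mm and 7.16 degrees, less where a joint would pass 70% of its speed; a pose out of reach is approached as far as the arm can. A call with a gripper value outside its range is refused whole. OPENING is the closure, from -1 (fully open) to 1 (shut), set as the call begins (- or left out, the last holds). The fingers move at their own pace and stop on an object; FORCE is the grip in N (left out, the last holds). Time passes only in rows, so rows that do not move let the fingers close. It gives the time, the measured TCP pose, the force and the opening at its end, in the units of the state.
- robot.observe(): the state, without advancing time (a new reading comes with each control period).
- viewer.read_camera(name): name is "scene" or "top" or "wrist"; returns the picture (384x512x3 uint8, blue, green, red); there is no depth.
- viewer.camera_model(name): a dict with "fx", "fy", "cx", "cy" (pixels), "pose" (4x4, takes a point from camera to world coordinates); the wrist camera has in their place "mount" (4x4, takes a point from camera to tool coordinates, whose origin is the TCP and whose axes are the flange's). Camera axes: x right, y up, looking along -z (the intrinsics and any distortion apply to the point x, -y, -z); pixel columns grow to the right and rows downward; lengths in m; the calibration is good to about 2 mm. The wrist camera is an equidistant fisheye: a pixel r from the principal point sees the ray r / f radians off the axis. A picture is of the moment at which its call begins: read the wrist's pose just before it. camera_model takes no time and is no camera call.
- robot.hand_in(): hands the job in, once; it reports no verdict.
The state is a dict: "time": time; "qpos": joint angles; "qvel": joint speeds; "joint_efforts": joint torques, N m; "tool_pos": TCP position; "tool_rot": TCP orientation; "contact_force": force on the tool from outside, world axes, zero at the start; "torque": the same for the moment, N m; "opening": finger opening in m.
Only numpy, scipy, OpenCV 4.12 (cv2) and the standard library are available. Lean on these libraries where they do the work, as an engineer would, in place of code of your own. Each camera call takes 0.05 s, during which the arm holds its last target. There are 200 camera calls.

## Task

Switch off the sandwich press first: push its red-knobbed lever from leaning towards the lid's grip side all the way over to leaning towards the hinge side. Then, with your fingertips under the lid's black grip, flip the lid up and past its balance point so that it rests open by itself, without flinging it. Only push, do not grip anything; do not lift the press or shove it along the worktop, and leave the mug, the pepper grinder and the oil bottle alone.

Things in the scene. Friction and masses are not known exactly. Their poses are not given: they have to be found in the camera images.
- press: Sandwich press, black base, steel lid, loose on the worktop, 3 to 3.7 kg. Origin: centre of its underside. Axes: x from its front (grip, to the robot's right) to its back (hinge), z up, y leftward when looking along x. Base x -90 to 95, y -115 to 115, top at z 55 mm; shut lid's top at 96 mm. Grey switch pod on the -y side: 90 (x) x 46 (y) mm, centre (-10, -137), top at 50 mm.
- lid_hinge (a point): Point on the lid's hinge axis, mid-width: at (85, 0, 58) mm in the press's axes. The hinge axis runs along the press's y.
- lid_grip (a point): Middle of the lower front edge of the lid's black grip (red strip on its front): with the lid shut at (-128, 0, 62) mm in the press's axes, 213 mm in front of the hinge. The grip is 110 mm wide (y), 16 mm thick, juts out 38 mm from the front of lid and base; its underside is flat, with free space below it to the worktop. Moves with the lid.
- lid (a joint): Lid angle, rad: 0 shut (as it starts), grows as the grip goes up and back; stop at 1.85, leaning back past upright. Lid 222 mm wide, 175 mm deep without grip, 0.45 to 0.7 kg, damped free hinge: 2 to 4 N at the grip lifts it. Below about 1.4 it falls shut, beyond that it falls open to the stop.
- switch_knob (a point): Centre of the red ball (18 mm diameter) on the power lever, 40 mm from the lever's pivot. Moves with the lever.
- switch_pivot (a point): Pivot of the power lever, on top of the pod at (-10, -137, 50) mm in the press's axes; its axis runs along the press's y.
- switch (a joint): Angle of the power lever in rad: 0 = on, leaning 0.55 rad from upright towards the press's front (-x); 1.1 = off, at its stop, leaning 0.55 rad towards the back (+x). Starts between 0 and 0.2. Stays where it is left; about 1.2 N at the knob moves it.
- mug_mid (a point): Blue ceramic mug, 76 mm diameter, 90 mm tall, with a handle; point on its axis half-way up. To be left alone.
- grinder_mid (a point): Dark wooden pepper grinder, 54 mm diameter, 142 mm tall; point on its axis half-way up. To be left alone.
- oil_mid (a point): Green oil bottle with black cap, 60 mm diameter, 170 mm tall; point on its axis half-way up. To be left alone.
Things that resemble listed ones, but are neither listed nor needed, are in the scene too. Several things look just like the part that bears mug_mid: the one meant starts farthest from the robot's base.

How it is judged:
By the outcome, as a careful person would: the job done as asked, in the order asked, and still so for the second after the job is handed in, with the robot touching nothing.
It also fails if it takes over 59 s, if anything falls off the work surface, if the arm or the gripper's body presses on something with over 40 N, if the wrist force passes 120 N, or if a joint passes its speed limit or range.

## Working session

There is one attempt and no reset: what is moved stays moved. The work goes in short steps, Python scripts to look and compute and a shell command to move; the robot and the scene stay as the last step left them, time stands still between calls to the robot, and variables do not carry over. Pictures are saved under pics/ and viewed, about 8 in all and at most 12, crops included, and the job is handed in when it is done.

```bash
mkdir -p pics; python3 - <<'E'
from cell import robot, viewer
import cv2
s=robot.observe();print(s)
for n in("scene","top"):
    cv2.imwrite(f"pics/{n}0.png",viewer.read_camera(n)); print(n,viewer.camera_model(n))
print(viewer.camera_model("wrist"))
E
```

```text
{'time': 0.0, 'qpos': array([ 9.67972697e-01,  3.42730841e-01,  1.52504313e+00, -1.84097397e-05,
        1.27539846e+00, -1.46042700e-01]), 'qvel': array([ 5.79437948e-05,  1.69840324e-05, -1.57723037e-03, -2.23204418e-04,
       -4.53631235e-06,  7.82207156e-04]), 'joint_efforts': array([-6.76736581e-04, -4.31236053e+01, -2.44217098e+01,  7.17036752e-02,
        5.60185465e-02, -1.33010640e-04]), 'tool_pos': array([0.23147829, 0.47105611, 0.40403142]), 'tool_rot': array([-3.14002713e+00, -2.12478970e-04,  2.68481693e+00]), 'contact_force': array([ 0.4043664 , -0.16242024,  0.63604623]), 'torque': array([0.01242793, 0.064227  , 0.00581425]), 'opening': 0.09192480085350775}
scene {'fx': 417.430106647659, 'fy': 417.430106647659, 'cx': 258.237095969836, 'cy': 191.74846283563414, 'pose': array([[-0.70102452, -0.60406362,  0.37904057,  0.97458044],
       [ 0.71311203, -0.58931973,  0.37970185,  0.55327865],
       [-0.00598799,  0.5364787 ,  0.84389262,  1.11234738],
       [ 0.        ,  0.        ,  0.        ,  1.        ]])}
top {'fx': 460.5935007759167, 'fy': 460.5935007759167, 'cx': 251.8136169702293, 'cy': 185.77284345865166, 'pose': array([[ 0.15502277,  0.96315983, -0.21975231,  0.26991962],
       [-0.98789656,  0.15233487, -0.02923124,  0.0605187 ],
       [ 0.00532159,  0.22162406,  0.97511766,  1.24646643],
       [ 0.        ,  0.        ,  0.        ,  1.        ]])}
{'fx': 297.3186396354542, 'fy': 297.3186396354542, 'cx': 252.6613760018787, 'cy': 189.78406909841664, 'mount': array([[-7.76566551e-04,  9.66472390e-01,  2.56769384e-01,
         6.91502152e-02],
       [ 9.99999056e-01,  1.04164210e-03, -8.96339368e-04,
         2.81165353e-04],
       [-1.13374905e-03,  2.56768446e-01, -9.66472286e-01,
         2.04068526e-02],
       [ 0.00000000e+00,  0.00000000e+00,  0.00000000e+00,
         1.00000000e+00]])}
```

View pics/scene0.png

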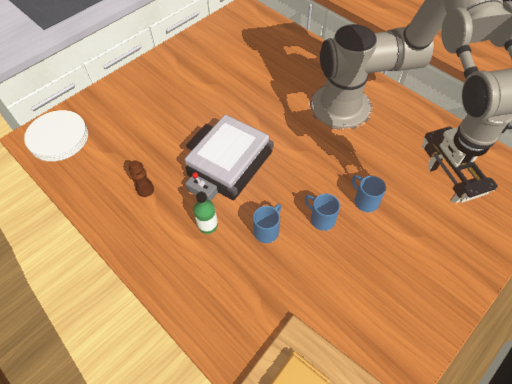

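View pics/top0.png

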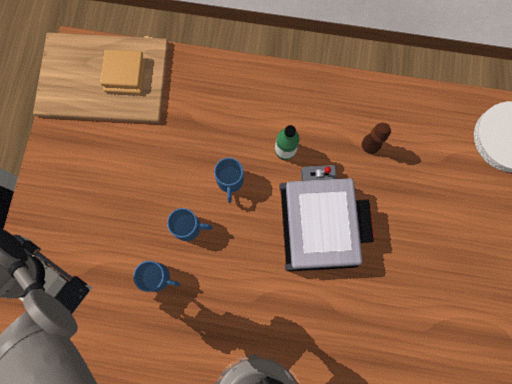

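The top view shows the press with its lid at (322,224), grip at (365,221) and pod at (318,173). The only candidate for the knob is the red ball at (327,170). The mugs are at (229,175), (184,224) and (152,277), and the first is the farthest from the base, so it is mug_mid. The oil bottle is at (288,145) and the grinder at (375,140).

```bash
cat > h.py <<'E'
import numpy as np, cv2
from cell import robot, viewer
from scipy.spatial.transform import Rotation as Ro
def ray(n,p):
    m=viewer.camera_model(n); T=m['pose']
    d=T[:3,:3]@np.array([(p[0]-m['cx'])/m['fx'],-(p[1]-m['cy'])/m['fy'],-1]); return T[:3,3],d/np.linalg.norm(d)
def onz(n,p,z):
    o,d=ray(n,p); return o+d*(z-o[2])/d[2]
def tri(p,q):
    (o,d),(e,f)=ray('top',p),ray('scene',q)
    s=np.linalg.lstsq(np.c_[d,-f],e-o,rcond=None)[0]; a,b=o+s[0]*d,e+s[1]*f
    return (a+b)/2,np.linalg.norm(a-b)
def blob(im,lo,hi,n=1):
    h=cv2.cvtColor(im,cv2.COLOR_BGR2HSV); m=cv2.inRange(h,np.array(lo),np.array(hi))
    k,l,st,c=cv2.connectedComponentsWithStats(m); i=np.argsort(-st[1:,4])[:n]+1
    return [(c[j].round(1),st[j].tolist()) for j in i],m
E
python3 - <<'E'
from h import *
t=cv2.imread('pics/top0.png');s=cv2.imread('pics/scene0.png')
for n,i in(('top',t),('scene',s)):
    print(n,'red',blob(i,(0,200,120),(4,255,255),4)[0]+blob(i,(174,170,120),(180,255,255),2)[0])
    print('green',blob(i,(50,100,30),(80,255,255),1)[0],'blue',blob(i,(100,120,30),(120,255,255),3)[0])
    # lid: low-saturation bright
roi=t[170:275,275:380]; h=cv2.cvtColor(roi,cv2.COLOR_BGR2HSV)
m=cv2.inRange(h,np.array((0,0,90)),np.array((180,60,255))); m=cv2.morphologyEx(m,cv2.MORPH_OPEN,np.ones((9,9)))
c=max(cv2.findContours(m,0,2)[0],key=cv2.contourArea); r=cv2.minAreaRect(c); b=cv2.boxPoints(r)+[275,170]; print(b)
P=[onz('top',p,.094) for p in b]; print(np.round(P,4))
for p,z,n in(((288,155),0.03,'oil'),((229,175),.09,'mugtop'),((371,147),.02,'grinder'),((383,130),.135,'grtop'),((291,131),.17,'oiltop')): print(n,onz('top',p,z).round(3))
v=[cv2.resize(t[110:290,250:400],None,fx=3.3,fy=3.3,interpolation=2)]
w=cv2.resize(s[100:250,110:290],(713,594),interpolation=2)
cv2.imwrite('pics/c1.png',v[0]); cv2.imwrite('pics/c2.png',w)
E
```

```text
top red [(array([327. , 169.2]), [325, 167, 5, 6, 21]), (array([329., 167.]), [329, 167, 1, 1, 1])]
green [(array([287.1, 141.1]), [277, 130, 22, 21, 307])] blue [(array([152.4, 276.5]), [134, 262, 46, 29, 783]), (array([185.2, 224.4]), [168, 209, 44, 32, 741]), (array([228.9, 175.5]), [215, 159, 28, 43, 707])]
scene red [(array([194.9, 174.7]), [193, 173, 5, 5, 17])]
green [(array([204.2, 210.3]), [194, 201, 20, 20, 295])] blue []
[[284.64709282 177.32992172]
 [354.80046082 172.24634171]
 [361.43647766 263.82344055]
 [291.28311157 268.90701294]]
[[ 0.5649  0.0149  0.094 ]
 [ 0.6067 -0.1625  0.094 ]
 [ 0.3764 -0.2035  0.094 ]
 [ 0.3372 -0.0337  0.094 ]]
oil [0.645 0.012 0.03 ]
mugtop [0.55  0.158 0.09 ]
grinder [ 0.708 -0.214  0.02 ]
grtop [ 0.717 -0.214  0.135]
oiltop [0.664 0.019 0.17 ]
```

View pics/c1.png

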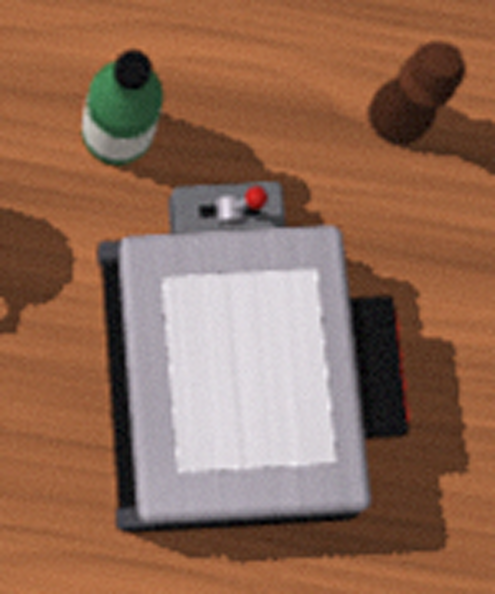

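The crop shows one red-knobbed lever, with its ball at (257,197), leaning towards the grip side. The red strip on the grip runs from (396,306) to (409,420).

```bash
python3 - <<'E'
from h import *
f=lambda p:np.array(p)/3.3+[250,110]-.4
TL,TR,BR,BL=[onz('top',f(p),.093)[:2] for p in((122,237),(341,229),(369,508),(139,517))]
print(TL,TR,BR,BL,np.linalg.norm(TL-TR),np.linalg.norm(TR-BR))
c=(TL+TR+BR+BL)/4
ex=((TL-TR)+(BL-BR)); ex/=np.linalg.norm(ex); e2=(BR-TR)+(BL-TL); print('yaw',np.arctan2(ex[1],ex[0]),np.arctan2(-e2[0],e2[1])*1)
a=[onz('top',f(p),.07)[:2] for p in((397,306),(409,420))]; print('strip',a,np.mean(a,0),np.linalg.norm(a[0]-a[1]))
e2/=np.linalg.norm(e2); e2r=np.array([e2[1],-e2[0]]); 
yaw=np.arctan2(*(ex+ (e2r if e2r@ex>0 else -e2r))[::-1]); print('yaw',yaw)
R=np.array([[np.cos(yaw),-np.sin(yaw)],[np.sin(yaw),np.cos(yaw)]])
print('lid centre',c, 'strip in lid frame',R.T@(np.mean(a,0)-c))
K,e=tri((327,169.4),(195,174.7)); print('knob',K,e)
O=c-R@[-2.5e-3,0]
for n,p in(('origin',(0,0)),('pod',(-.01,-.137)),('grip',(-.128,0))): print(n,O+R@np.array(p))
print('knob press',R.T@(K[:2]-O),K[2])
E
```

```text
[0.5552042  0.00848628] [ 0.58833832 -0.15980576] [ 0.37716255 -0.20361559] [ 0.34374647 -0.03393845] 0.1715228330453989 0.21567221514356372
yaw 1.7652209190645591 1.7720744233792713
strip [array([ 0.53941053, -0.21453944]), array([ 0.45124551, -0.23262703])] [ 0.49532802 -0.22358323] 0.09000129225951098
yaw 1.7686476712219152
lid centre [ 0.46611288 -0.09721838] strip in lid frame [-0.12964224 -0.00380652]
knob [ 0.60373774 -0.08944892  0.08528748] 0.005406687127708254
origin [ 0.46562148 -0.09476715]
pod [ 0.6019144  -0.07764293]
grip [ 0.49078155 -0.22027002]
knob press [-0.02193407 -0.13646715] 0.08528747781272616
```

```bash
cat >> h.py <<'E'
yaw=1.769; O=np.array([.4656,-.0948,0]); PR=Ro.from_euler('z',yaw).as_matrix()
def W(p): return O+PR@np.array(p)/1000      # press mm -> world m
def P(w): return PR.T@(np.array(w)-O)*1000
def tgt(tip_mm,d,j):   # tip in press mm, tool z and jaw axis in press axes
    d=PR@np.array(d,float);d/=np.linalg.norm(d);j=PR@np.array(j,float);j-=d*(d@j);j/=np.linalg.norm(j)
    return W(tip_mm)-.178*d, np.c_[np.cross(j,d),j,d]
def delta(tip_mm,d,j):
    s=robot.observe(); t,R=tgt(tip_mm,d,j); R0=Ro.from_euler('xyz',s['tool_rot'])
    print('shift mm',((t-s['tool_pos'])*1000).round(1),'rotvec deg',np.degrees((Ro.from_matrix(R)*R0.inv()).as_rotvec()).round(2),'TCP',t.round(3))
def st():
    s=robot.observe();R=Ro.from_euler('xyz',s['tool_rot']).as_matrix()
    print('t',round(s['time'],2),'tip press mm',P(s['tool_pos']+.178*R[:,2]).round(1),'d',(PR.T@R[:,2]).round(2),'jaw',(PR.T@R[:,1]).round(2),'F press',(PR.T@s['contact_force']).round(2),'q',s['qpos'].round(2))
E
python3 - <<'E'
from h import *
d=(0,-np.sin(.35),-np.cos(.35))
delta((-75,-141,224),d,(1,0,0));delta((-75,-141,224),d,(-1,0,0));st()
E
```

```text
shift mm [ 327.3 -623.7  -12.9] rotvec deg [ -2.55 -20.26  37.15] TCP [ 0.559 -0.153  0.391]
shift mm [ 327.3 -623.7  -12.9] rotvec deg [  26.02   -3.49 -140.65] TCP [ 0.559 -0.153  0.391]
t 0.1 tip press mm [600.7 118.3 226.1] d [-0.  0. -1.] jaw [ 0.79 -0.61 -0.  ] F press [ 0.32 -0.37 -0.98] q [ 0.97  0.34  1.52 -0.    1.28 -0.15]
```

```bash
python3 -m creep '[[[18,-34,0,-0.1,-1.1,2.1],[18,-34,0,-0.1,-1.1,2.1],[18,-34,0,-0.1,-1.1,2.1],[18,-34,0,-0.1,-1.1,2.1],[18,-34,0,-0.1,-1.1,2.1]]]' 1 10
python3 -m creep '[[[18,-34,0,-0.1,-1.1,2.1],[18,-34,0,-0.1,-1.1,2.1],[18,-34,0,-0.1,-1.1,2.1],[18,-34,0,-0.1,-1.1,2.1],[18,-34,0,-0.1,-1.1,2.1]]]'
python3 -m creep '[[[18,-34,0,-0.1,-1.1,2.1],[18,-34,0,-0.1,-1.1,2.1],[18,-34,0,-0.1,-1.1,2.1],[18,-34,0,-0.1,-1.1,2.1],[18,-34,0,-0.1,-1.1,2.1]]]'
python3 - <<'E'
from h import *
d=(0,-np.sin(.35),-np.cos(.35))
delta((-75,-141,224),d,(1,0,0));st()
E
```

```text
time: 0.52
tool_pos: [0.3203, 0.2999, 0.4013]
tool_rot: [3.12, 0.093, 2.886]
contact_force: [1.0, 0.9, -0.0]
opening: 0.0632
time: 0.93
tool_pos: [0.4114, 0.121, 0.4005]
tool_rot: [3.116, 0.193, 3.081]
contact_force: [0.1, 1.5, 0.3]
opening: 0.0295
time: 1.35
tool_pos: [0.5029, -0.059, 0.3999]
tool_rot: [3.13, 0.293, -3.007]
contact_force: [-0.4, 1.6, 0.2]
opening: 0.0005
shift mm [ 55.9 -93.6  -8.7] rotvec deg [-0.08 -3.33  3.45] TCP [ 0.559 -0.153  0.391]
t 1.35 tip press mm [ 26.5 -95.  229.5] d [-0.01 -0.29 -0.96] jaw [ 1.   -0.06  0.01] F press [1.65 0.09 0.16] q [-0.31  0.25  1.69  0.16  0.95 -2.09]
```

```bash
python3 -m creep '[[[19,-32,-3,0,-1.1,1.2],[19,-32,-3,0,-1.1,1.2],[18,-30,-3,0,-1.1,1],[0,0,-35,0,0,0],[0,0,-35,0,0,0]]]' | tail -1
python3 -m creep '[[[0,0,-25,0,0,0],[0,0,0,0,0,0]]]' |tail -2
python3 - <<'E'
from h import *
d=(0,-np.sin(.35),-np.cos(.35))
delta((-75,-141,74),d,(1,0,0));st()
a=viewer.read_camera('top')[110:290,250:400]; b=viewer.read_camera('scene')[100:250,110:290]
cv2.imwrite('pics/l1.png',np.hstack([cv2.resize(a,(400,480),interpolation=2),cv2.resize(b,(400,480),interpolation=2)]))
E
```

```text
opening: 0.0001
contact_force: [-1.1, 0.3, -0.2]
opening: 0.0004
shift mm [ -3.7  16.3 -49.8] rotvec deg [0.19 0.45 0.45] TCP [ 0.559 -0.153  0.241]
t 1.93 tip press mm [ -93.  -142.6  124.3] d [-0.01 -0.35 -0.94] jaw [ 1.   -0.01 -0.  ] F press [ 0.54  0.96 -0.22] q [-0.47  0.5   1.64  0.32  0.74 -2.44]
```

View pics/l1.png

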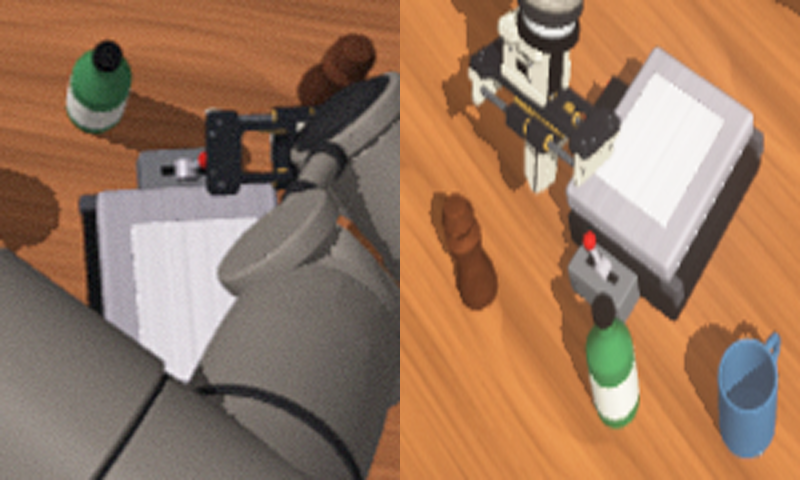

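The closed fingers stand in front of the red knob, on the grip side and in line with the pod. The oil bottle and the grinder are clear. Next I lower them and push towards the hinge.

```bash
python3 -m creep '[[[0,0,-25,0,0,0],[0,0,-25,0,0,0],[-2,10,0,0,0,0],[-2,10,0,0,0,0],[-2,8,0,0,0,0]]]' | tail -2; python3 -c "from h import *;st()"
python3 -m creep '[[[-1,5,0,0,0,0],[-1,5,0,0,0,0],[-1,5,0,0,0,0],[-1,5,0,0,0,0],[0,0,0,0,0,0]]]' | tail -2; python3 -c "from h import *;st()"
```

```text
contact_force: [-0.3, -1.4, 0.7]
opening: 0.0005
t 2.45 tip press mm [ -67.5 -150.8   91.3] d [-0.02 -0.37 -0.93] jaw [ 1.   -0.01 -0.02] F press [-1.32  0.61  0.72] q [-0.43  0.53  1.71  0.36  0.6  -2.46]
contact_force: [-1.1, -0.1, -0.0]
opening: 0.0003
t 2.87 tip press mm [ -42.3 -153.9   99.6] d [-0.03 -0.38 -0.92] jaw [ 1.   -0.   -0.03] F press [ 0.15  1.05 -0.05] q [-0.38  0.51  1.73  0.35  0.59 -2.41]
```

```bash
python3 -m creep '[[[2,-20,0,0,0,0],[0,-20,0,0,0,0],[0,0,0,0,0,0],[0,0,0,0,0,0]]]' | tail -2; cat > q.py <<'E'
from h import *
import sys
d=(0,-np.sin(.35),-np.cos(.35))
delta([float(a) for a in sys.argv[1:4]],d,(1,0,0));st()
E
python3 q.py -85 -141 74
```

```text
contact_force: [0.3, 0.1, 0.3]
opening: 0.0004
shift mm [  0.6  -7.6 -24.2] rotvec deg [1.04 2.57 0.04] TCP [ 0.561 -0.162  0.241]
t 3.2 tip press mm [ -81.9 -148.5  100.9] d [-0.03 -0.38 -0.92] jaw [ 1.   -0.   -0.03] F press [ 0.07 -0.3   0.28] q [-0.45  0.52  1.7   0.37  0.62 -2.5 ]
```

```bash
python3 -m creep '[[[0,-3,-9,0.5,1.3,0],[0,-3,-9,0.5,1.3,0],[0,0,-6,0,0,0],[0,0,0,0,0,0],[0,0,0,0,0,0]]]' | tail -2; python3 q.py -85 -141 74
```

```text
contact_force: [-0.7, -0.1, -0.3]
opening: -0.0001
shift mm [ 1.1 -2.6  3.4] rotvec deg [-0.15 -0.46  0.01] TCP [ 0.561 -0.162  0.241]
t 3.62 tip press mm [ -81.6 -139.2   70.2] d [ 0.   -0.34 -0.94] jaw [ 1. -0.  0.] F press [ 0.06  0.72 -0.27] q [-0.46  0.57  1.69  0.36  0.63 -2.49]
```

```bash
python3 -m creep '[[[-1,8,0,0,0,0],[-1,8,0,0,0,0],[-1,8,0,0,0,0],[0,0,0,0,0,0]]]' | tail -2; python3 q.py -45 -141 72
```

```text
contact_force: [1.1, -0.3, 0.4]
opening: 0.0
shift mm [-3.3  9.5  1.9] rotvec deg [-0.21 -0.53 -0.01] TCP [ 0.553 -0.123  0.239]
t 3.95 tip press mm [ -54.  -140.9   69.6] d [ 0.01 -0.33 -0.94] jaw [1.   0.   0.01] F press [-0.52 -1.04  0.4 ] q [-0.42  0.56  1.73  0.35  0.61 -2.45]
```

```bash
python3 -m creep '[[[-1,6,0,0,0,0],[-1,6,0,0,0,0],[-1,6,0,0,0,0],[0,0,0,0,0,0]]]' | tail -2; python3 q.py -30 -141 72
python3 -m creep '[[[-1,5,0,0,0,0],[-1,5,0,0,0,0],[0,0,0,0,0,0]]]' | tail -2; python3 q.py -17 -141 72
```

```text
contact_force: [0.1, 0.1, 0.3]
opening: 0.0003
shift mm [-3.6  4.1 -0.2] rotvec deg [-0.03 -0.23 -0.05] TCP [ 0.55  -0.108  0.239]
t 4.28 tip press mm [ -34.4 -143.1   72. ] d [ 0.   -0.34 -0.94] jaw [1. 0. 0.] F press [ 0.04 -0.14  0.3 ] q [-0.38  0.54  1.75  0.35  0.59 -2.42]
contact_force: [1.2, -0.2, 0.4]
opening: 0.0004
shift mm [-4.   5.7 -0.6] rotvec deg [-0.01 -0.19 -0.05] TCP [ 0.547 -0.096  0.239]
t 4.53 tip press mm [ -23.2 -143.3   72.4] d [ 0.   -0.34 -0.94] jaw [1. 0. 0.] F press [-0.4  -1.11  0.42] q [-0.36  0.54  1.76  0.34  0.58 -2.4 ]
```

```bash
cat > knob.py <<'E'
from h import *
s=viewer.read_camera('scene'); 
b=blob(s,(0,190,100),(5,255,255),3)[0]; print(b)
for c,_ in b[:2]:
    o,d=ray('scene',c); o2=P(o); d2=PR.T@d; k=o2+d2*(-137-o2[1])/d2[1]; print('knob press',k.round(1),'lean deg',np.degrees(np.arctan2(k[0]+10,k[2]-50)).round(1))
E
python3 knob.py; python3 - <<'E'
from h import *
for c in [(194.9,174.7)]:
    o,d=ray('scene',c); o2=P(o); d2=PR.T@d; k=o2+d2*(-137-o2[1])/d2[1]; print('initial',k.round(1))
E
```

```text
[(array([201.5, 178.4]), [200, 176, 5, 5, 17])]
knob press [   6.6 -137.    87.8] lean deg 23.7
initial [ -18.2 -137.    87.7]
```

```bash
python3 -m creep '[[[-1,4,0,0,0,0],[-1,4,0,0,0,0],[0,0,0,0,0,0]]]' | tail -2; python3 q.py -12 -141 72; python3 knob.py
python3 -m creep '[[[-1,2.5,0,0,0,0],[0,0,0,0,0,0]]]' | tail -2; python3 q.py -12 -141 72; python3 knob.py
```

```text
contact_force: [0.3, -0.3, 0.3]
opening: 0.0002
shift mm [-2.8  2.4  0.1] rotvec deg [-0.03 -0.25 -0.03] TCP [ 0.546 -0.091  0.239]
t 4.83 tip press mm [ -14.6 -142.6   71.7] d [ 0.   -0.34 -0.94] jaw [1. 0. 0.] F press [-0.33 -0.2   0.31] q [-0.35  0.53  1.77  0.34  0.57 -2.38]
[(array([203.8, 180. ]), [202, 178, 5, 5, 19])]
knob press [  14.9 -137.    86. ] lean deg 34.7
contact_force: [0.9, -0.4, -0.6]
opening: 0.0005
shift mm [-1.8 -0.1  0.3] rotvec deg [-0.03 -0.27 -0.02] TCP [ 0.546 -0.091  0.239]
t 5.05 tip press mm [ -12.  -142.    71.5] d [ 0.   -0.34 -0.94] jaw [1. 0. 0.] F press [-0.58 -0.81 -0.6 ] q [-0.35  0.53  1.78  0.34  0.56 -2.38]
[(array([204.7, 180.7]), [203, 178, 5, 6, 17])]
knob press [  18.1 -137.    84.8] lean deg 38.9
```

```bash
python3 -m creep '[[[-0.5,2,0,0,0,0],[0,0,0,0,0,0]]]' | tail -2; python3 q.py -10 -141 72; python3 knob.py
python3 -m creep '[[[-0.5,2,0,0,0,0],[0,0,0,0,0,0]]]' | tail -2; python3 q.py -10 -141 72; python3 knob.py
```

```text
contact_force: [0.4, -1.8, -0.9]
opening: 0.0003
shift mm [-2.   1.   0.2] rotvec deg [ 0.12 -0.18  0.01] TCP [ 0.546 -0.089  0.239]
t 5.27 tip press mm [ -11.6 -142.2   71.6] d [-0.   -0.34 -0.94] jaw [ 1. -0. -0.] F press [-1.89 -0.07 -0.94] q [-0.35  0.53  1.78  0.33  0.56 -2.37]
[(array([204.7, 180.7]), [203, 178, 5, 6, 17])]
knob press [  18.1 -137.    84.8] lean deg 38.9
contact_force: [-0.6, -1.7, -1.2]
opening: 0.0011
shift mm [-1.7  0.5  0.2] rotvec deg [ 0.26 -0.1   0.1 ] TCP [ 0.546 -0.089  0.239]
t 5.48 tip press mm [ -11.7 -142.1   71.6] d [-0.   -0.34 -0.94] jaw [ 1. -0. -0.] F press [-1.58  0.94 -1.16] q [-0.34  0.53  1.78  0.33  0.56 -2.37]
[(array([204.7, 180.7]), [203, 178, 5, 6, 17])]
knob press [  18.1 -137.    84.8] lean deg 38.9
```

```bash
python3 -m creep '[[[-0.8,4,0,0,0,0],[0,0,0,0,0,0]]]' | tail -2; python3 q.py -10 -141 72; python3 knob.py
python3 -m creep '[[[1,-8,0,0,0,0],[2,-12,0,0,0,0],[2,-12,5,0,0,0],[2,-8,30,0,0,0],[0,0,35,0,0,0]]]' | tail -2
python3 -m creep '[[[0,0,35,0,0,0],[0,0,35,0,0,0],[0,0,0,0,0,0]]]' | tail -2;  python3 knob.py
python3 - <<'E'
from h import *
st()
d=(np.cos(.4),0,-np.sin(.4))
for az in(0,.5,-.5): 
    d=(np.cos(.4)*np.cos(az),np.cos(.4)*np.sin(az),-np.sin(.4))
    for j in((0,1,0),(0,-1,0)): delta((-200,0,200),d,j)
E
```

```text
contact_force: [-0.3, -0.5, 0.2]
opening: 0.0003
shift mm [-1.1 -1.9  0.2] rotvec deg [ 0.41 -0.01  0.18] TCP [ 0.546 -0.089  0.239]
t 5.7 tip press mm [  -9.7 -142.2   71.7] d [-0.01 -0.34 -0.94] jaw [ 1.   -0.   -0.01] F press [-0.46  0.44  0.2 ] q [-0.34  0.53  1.78  0.33  0.55 -2.36]
[(array([205.3, 181.2]), [203, 179, 6, 5, 17])]
knob press [  20.2 -137.    83.9] lean deg 41.7
contact_force: [1.4, -0.1, 1.1]
opening: 0.0008
contact_force: [0.8, -0.5, 0.2]
opening: 0.0006
[(array([205.3, 181. ]), [203, 179, 6, 5, 19])]
knob press [  20.3 -137.    85.1] lean deg 40.9
t 6.47 tip press mm [ -54.8 -136.7  213.6] d [ 0.   -0.33 -0.94] jaw [ 1. -0.  0.] F press [-0.19  0.82 -0.02] q [-0.42  0.37  1.57  0.24  0.94 -2.3 ]
shift mm [ -15.3 -318.3 -112.2] rotvec deg [ 43.77 -29.41  84.49] TCP [ 0.537 -0.452  0.269]
shift mm [ -15.3 -318.3 -112.2] rotvec deg [ 52.3   78.36 -70.64] TCP [ 0.537 -0.452  0.269]
shift mm [  57.8 -283.2 -112.2] rotvec deg [ 55.12  -9.2  101.91] TCP [ 0.61  -0.416  0.269]
shift mm [  57.8 -283.2 -112.2] rotvec deg [ 25.    88.1  -60.38] TCP [ 0.61  -0.416  0.269]
shift mm [ -96.3 -314.1 -112.2] rotvec deg [ 26.95 -43.68  66.68] TCP [ 0.456 -0.447  0.269]
shift mm [ -96.3 -314.1 -112.2] rotvec deg [ 75.62  59.94 -81.04] TCP [ 0.456 -0.447  0.269]
```

The last, harder row still moved the knob by 2 mm, so I can't be sure the lever is at its stop. I'll go back and push until it stays put under more force.

```bash
python3 -m creep '[[[0,-6,-35,0,0,0],[0,-6,-35,0,0,0],[0,0,-35,0,0,0],[0,0,-33,0,0,0],[0,0,0,0,0,0]]]' | tail -2
python3 -m creep '[[[0,0,0,0,0,0]]]' | tail -2;python3 q.py -40 -141 72
```

```text
contact_force: [-0.9, 1.0, -0.5]
opening: 0.0006
contact_force: [0.2, -1.5, 0.4]
opening: 0.0007
shift mm [ 0.8 31.3 -1.5] rotvec deg [ 0.15 -0.42  0.45] TCP [ 0.552 -0.118  0.239]
t 6.97 tip press mm [ -71.2 -132.7   73. ] d [-0.   -0.34 -0.94] jaw [ 1.   -0.01 -0.  ] F press [-1.51  0.07  0.42] q [-0.45  0.55  1.73  0.35  0.62 -2.47]
```

```bash
python3 -m creep '[[[2,10,0,0,0,0],[1,10,0,0,0,0],[-1,10,0,0,0,0],[-2,10,0,0,0,0],[0,0,0,0,0,0]]]' | tail -2;python3 q.py -20 -141 72
python3 -m creep '[[[-1,8,0,0,0,0],[-1,5,0,0,0,0],[0,0,0,0,0,0]]]' | tail -2;python3 q.py -10 -141 72; python3 knob.py
```

```text
contact_force: [0.9, -0.2, 0.2]
opening: 0.0004
shift mm [-4.5  7.8 -7.3] rotvec deg [ 0.25 -0.01  0.49] TCP [ 0.548 -0.099  0.239]
t 7.38 tip press mm [ -29.8 -143.7   79.2] d [-0.01 -0.34 -0.94] jaw [ 1.   -0.01 -0.  ] F press [-0.37 -0.8   0.19] q [-0.37  0.53  1.75  0.33  0.59 -2.38]
contact_force: [-0.2, -0.7, -0.6]
opening: 0.0005
shift mm [-4.7  1.7 -9.8] rotvec deg [0.34 0.23 0.34] TCP [ 0.546 -0.089  0.239]
t 7.63 tip press mm [ -14.1 -145.7   82. ] d [-0.01 -0.35 -0.94] jaw [ 1.   -0.01 -0.01] F press [-0.61  0.36 -0.56] q [-0.34  0.52  1.77  0.32  0.57 -2.35]
[(array([205.5, 180.9]), [203, 179, 6, 5, 21])]
knob press [  21.3 -137.    86.3] lean deg 40.7
```

```bash
python3 -m creep '[[[0,-4,-5,0,0,0],[-2,0,-5,0,0,0],[0,0,0,0,0,0]]]' | tail -2;python3 q.py -10 -141 72
python3 -m creep '[[[-1,4,0,0,0,0],[-1,4,0,0,0,0],[-1,4,0,0,0,0]]]' | tail -2;python3 q.py -10 -141 72; python3 knob.py
python3 -m creep '[[[-1,4,0,0,0,0]]]' | tail -2;python3 q.py -10 -141 72; python3 knob.py
```

```text
contact_force: [-0.9, -0.4, -0.1]
opening: 0.0002
shift mm [-2.8  6.8  0.8] rotvec deg [0.39 0.3  0.34] TCP [ 0.546 -0.089  0.239]
t 7.93 tip press mm [ -18.8 -143.    71.5] d [-0.01 -0.35 -0.94] jaw [ 1.   -0.01 -0.01] F press [-0.23  0.96 -0.12] q [-0.35  0.53  1.78  0.34  0.55 -2.38]
contact_force: [1.0, -12.3, -3.2]
opening: 0.0001
shift mm [ 0.3 -3.7  1.8] rotvec deg [0.46 0.3  0.54] TCP [ 0.546 -0.089  0.239]
t 8.18 tip press mm [  -8.4 -142.    70.4] d [-0.01 -0.35 -0.94] jaw [ 1.   -0.01 -0.01] F press [-12.28   1.45  -3.19] q [-0.34  0.53  1.79  0.33  0.53 -2.36]
[(array([205.6, 181.2]), [204, 179, 5, 5, 19])]
knob press [  21.4 -137.    84.9] lean deg 42.0
contact_force: [0.6, -12.0, -4.2]
opening: 0.0007
shift mm [ 1.  -6.5  1.8] rotvec deg [0.7  0.44 0.59] TCP [ 0.546 -0.089  0.239]
t 8.32 tip press mm [  -6.3 -142.1   70.6] d [-0.02 -0.35 -0.94] jaw [ 1.   -0.01 -0.01] F press [-11.92   1.8   -4.18] q [-0.33  0.52  1.8   0.33  0.53 -2.35]
[(array([206.1, 181.2]), [204, 179, 5, 5, 18])]
knob press [  23.5 -137.    86.6] lean deg 42.5
```

```bash
python3 -m creep '[[[1,-8,0,0,0,0],[2,-12,0,0,0,0],[2,-12,5,0,0,0],[0,-8,30,0,0,0],[0,0,35,0,0,0]]]' | tail -2
python3 -m creep '[[[0,0,35,0,0,0],[0,0,35,0,0,0],[-4,-20,20,0,0,0],[-4,-20,0,0,0,0],[0,0,0,0,0,0]]]' | tail -2;  python3 knob.py
python3 - <<'E'
from h import *
st()
for az in(-.25,-.5): 
    d=(np.cos(.4)*np.cos(az),np.cos(.4)*np.sin(az),-np.sin(.4))
    delta((-210,0,200),d,(0,1,0))
E
```

```text
contact_force: [0.8, 0.2, 0.2]
opening: 0.0008
contact_force: [0.4, -0.1, 0.2]
opening: 0.0005
[(array([206.4, 181.4]), [204, 179, 6, 5, 20])]
knob press [  24.6 -137.    86.4] lean deg 43.6
t 9.25 tip press mm [ -90.9 -120.1  241.3] d [-0.02 -0.35 -0.94] jaw [ 1.   -0.01 -0.01] F press [-1.27 -1.    0.86] q [-0.49  0.34  1.54  0.25  0.99 -2.36]
shift mm [ -41.7 -295.  -138.9] rotvec deg [ 35.81 -36.01  76.28] TCP [ 0.498 -0.464  0.269]
shift mm [ -81.9 -287.8 -138.9] rotvec deg [ 26.77 -42.5   67.52] TCP [ 0.458 -0.457  0.269]
```

```bash
python3 -m creep '[[[-6,-25,0,2.1,-3.4,5.4],[-6,-25,0,2.1,-3.4,5.4],[-6,-25,0,2.1,-3.4,5.4],[-6,-25,0,2.1,-3.4,5.4],[-6,-25,0,2.1,-3.4,5.4]]]' | tail -2
cat > g.py <<'E'
from h import *
import sys
a=[float(x) for x in sys.argv[1:]]; az,el=np.radians(a[3:5]); st()
delta(a[:3],(np.cos(el)*np.cos(az),np.cos(el)*np.sin(az),-np.sin(el)),(0,1,0))
E
python3 g.py -210 0 200 -28 23
```

```text
contact_force: [1.6, -0.1, -1.0]
opening: 0.0007
t 9.67 tip press mm [-135.3 -123.8  284.9] d [ 0.31 -0.53 -0.79] jaw [0.91 0.41 0.08] F press [-0.44 -1.51 -1.01] q [-0.75  0.44  1.4   0.68  1.31 -3.1 ]
shift mm [ -72.7 -182.6 -156.6] rotvec deg [ 16.88 -29.15  42.56] TCP [ 0.46  -0.458  0.27 ]
```

```bash
sed -i 's/(0,1,0))$/(0,-1,0))/' g.py; python3 g.py -210 0 220 -28 23; python3 - <<'E'
from h import *
s=robot.observe();print(Ro.from_euler('xyz',s['tool_rot']).as_matrix()[:,2],s['tool_pos'])
E
```

```text
t 9.67 tip press mm [-135.3 -123.8  284.9] d [ 0.31 -0.53 -0.79] jaw [0.91 0.41 0.08] F press [-0.44 -1.51 -1.01] q [-0.75  0.44  1.4   0.68  1.31 -3.1 ]
shift mm [ -72.7 -182.6 -136.6] rotvec deg [ 68.47  95.72 -80.99] TCP [ 0.46  -0.458  0.29 ]
[ 0.45461057  0.40449843 -0.79354285] [ 0.53270408 -0.27510351  0.42612433]
```

```bash
for i in 1; do python3 -m creep '[[[-4,-12,0,3.3,4.6,-3.9],[-4,-12,0,3.3,4.6,-3.9],[-4,-12,0,3.3,4.6,-3.9],[-4,-12,0,3.3,4.6,-3.9],[-4,-12,0,3.3,4.6,-3.9]]]' | tail -2; done
python3 -m creep '[[[-4,-12,0,3.3,4.6,-3.9],[-4,-12,0,3.3,4.6,-3.9],[-4,-12,0,3.3,4.6,-3.9],[-4,-12,0,3.3,4.6,-3.9],[-4,-12,0,3.3,4.6,-3.9]]]' | tail -2
python3 g.py -210 0 220 -28 23
```

```text
contact_force: [0.4, 0.1, -0.5]
opening: 0.0005
contact_force: [-0.5, 0.7, 0.6]
opening: 0.0005
t 10.5 tip press mm [-193.6  -19.7  294.5] d [ 0.63 -0.3  -0.72] jaw [ 0.56 -0.47  0.68] F press [0.82 0.33 0.59] q [-0.92  0.66  1.06  0.61  1.91 -2.  ]
shift mm [ -33.5  -56.8 -132.9] rotvec deg [ 34.3   48.77 -40.96] TCP [ 0.46  -0.458  0.29 ]
```

```bash
python3 -m creep '[[[-4,-10,0,3.3,4.6,-3.9],[-4,-10,0,3.3,4.6,-3.9],[-4,-10,0,3.3,4.6,-3.9],[-4,-10,0,3.3,4.6,-3.9],[-4,-10,0,3.3,4.6,-3.9]]]' | tail -2
python3 -m creep '[[[-4,-10,-10,3.3,4.6,-3.9],[-4,-5,-15,3.3,4.6,-3.9],[-4,0,-15,3.3,4.6,-3.9],[0,0,-15,3.3,4.6,-3.9],[0,0,-15,3.3,4.6,-3.9]]]' | tail -2
python3 g.py -210 0 150 -28 23
```

```text
contact_force: [0.9, 0.5, 0.1]
opening: 0.0004
contact_force: [0.9, -0.9, 0.2]
opening: 0.0009
t 11.33 tip press mm [-221.4    0.8  276.6] d [ 0.82 -0.43 -0.38] jaw [-0.38 -0.9   0.2 ] F press [-1.04 -0.7   0.24] q [-1.06  0.85  1.04  0.87  2.09 -0.88]
shift mm [  -1.5   12.2 -124.7] rotvec deg [-0.42  1.   -0.46] TCP [ 0.46  -0.458  0.22 ]
```

```bash
sed -i 's/(0,-1,0))$/(np.sin(az),-np.cos(az),0))/' g.py; python3 g.py -200 0 100 -28 18
```

```text
t 11.33 tip press mm [-221.4    0.8  276.6] d [ 0.82 -0.43 -0.38] jaw [-0.38 -0.9   0.2 ] F press [-1.04 -0.7   0.24] q [-1.06  0.85  1.04  0.87  2.09 -0.88]
shift mm [  -5.    16.8 -189.2] rotvec deg [ 7.51 10.15 -4.46] TCP [ 0.456 -0.453  0.155]
```

```bash
python3 -m creep '[[[-2,2,-20,3.7,5,-2.2],[-2,2,-30,3.7,5,-2.2],[-1,2,-35,0,0,0],[0,2,-35,0,0,0],[0,2,-30,0,0,0]]]' | tail -2
python3 -m creep '[[[0,0,-20,0,0,0],[0,0,0,0,0,0],[0,0,0,0,0,0]]]' | tail -2
python3 g.py -170 0 40 -28 18
python3 - <<'E'
from h import *
a=viewer.read_camera('top')[130:330,270:450]; b=viewer.read_camera('scene')[60:260,110:310]
cv2.imwrite('pics/g1.png',np.hstack([cv2.resize(a,(400,444),interpolation=2),cv2.resize(b,(400,444),interpolation=2)]))
E
```

```text
contact_force: [0.4, 0.2, 1.2]
opening: 0.0005
contact_force: [-0.8, 0.1, 0.2]
opening: 0.0004
t 12.0 tip press mm [-201.1    1.3  105.8] d [ 0.85 -0.45 -0.29] jaw [-0.47 -0.88 -0.03] F press [0.3  0.78 0.24] q [-1.06  1.06  1.17  0.82  1.92 -0.89]
shift mm [ -5.2  31.8 -63.2] rotvec deg [-1.31 -1.29  0.3 ] TCP [ 0.451 -0.424  0.095]
```

View pics/g1.png

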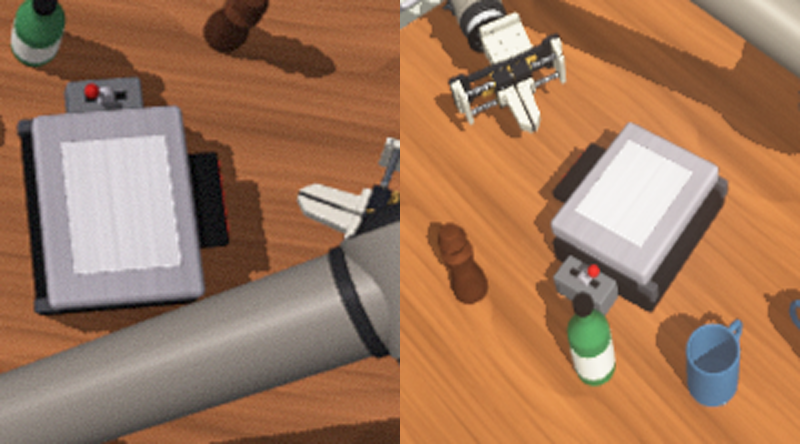

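The lever now leans towards the hinge: the knob at (92,92) is left of its slot. The closed fingertips at (302,192) point at the grip, whose middle is at (222,199). The forearm passes above the worktop in front of the press. I'll check how far the press has moved.

```bash
python3 - <<'E'
from h import *
t0=cv2.imread('pics/top0.png');t1=viewer.read_camera('top');cv2.imwrite('pics/t1.png',t1)
a,b=[cv2.cvtColor(x,6).astype(np.float32) for x in(t0,t1)]
for n,(r0,r1,c0,c1) in dict(lid=(170,262,278,366),oil=(120,165,270,305),wood=(60,115,200,400)).items():
    A,B=a[r0:r1,c0:c1],b[r0:r1,c0:c1]
    print(n,cv2.phaseCorrelate(A,B,cv2.createHanningWindow(A.shape[::-1],cv2.CV_32F)))
p0=onz('top',(322,220),.09)
print('mm per px',[(P(onz('top',q,.09))-P(p0)).round(2) for q in((323,220),(322,221))])
E
python3 g.py -170 0 36 -28 18
```

```text
lid ((-1.2369553916102802, -0.3623139794497021), 0.7014987760119968)
oil ((-0.1518520198358395, 0.6370751626076299), 0.9530877060360379)
wood ((0.42192016194067605, 0.09044077800390227), 0.6684572950998942)
mm per px [array([-2.53,  0.11,  0.  ]), array([0.19, 2.55, 0.  ])]
t 12.15 tip press mm [-201.9    1.2  107.5] d [ 0.84 -0.45 -0.3 ] jaw [-0.47 -0.88 -0.02] F press [ 0.68 -0.33  1.01] q [-1.06  1.06  1.17  0.82  1.92 -0.89]
shift mm [ -5.3  32.3 -69.3] rotvec deg [-1.1  -1.16  0.3 ] TCP [ 0.451 -0.424  0.091]
```

```bash
python3 -m creep '[[[-2,5,-20,-0.5,-0.5,0],[-2,5,-20,-0.5,-0.5,0],[-1,5,-15,0,0,0],[0,0,-10,0,0,0],[0,0,0,0,0,0]]]' | tail -2
python3 g.py -165 0 36 -28 18
```

```text
contact_force: [-0.3, 0.5, 0.8]
opening: 0.0005
t 12.57 tip press mm [-190.7    0.8   46.1] d [ 0.83 -0.45 -0.32] jaw [-0.47 -0.88  0.01] F press [0.52 0.24 0.84] q [-1.05  1.12  1.21  0.8   1.82 -1.  ]
shift mm [ -2.9  24.3 -11.8] rotvec deg [0.73 0.45 0.32] TCP [ 0.45  -0.419  0.091]
```

```bash
python3 -m creep '[[[0,6,-11,0.7,0.4,0.3],[-3,12,0,0,0,0],[-3,12,0,0,0,0],[-3,12,0,0,0,0],[0,0,0,0,0,0]]]' | tail -2
python3 g.py -105 0 36 -28 18
```

```text
contact_force: [0.5, -0.5, 0.6]
opening: 0.0006
t 12.98 tip press mm [-146.     1.7   37.7] d [ 0.84 -0.45 -0.31] jaw [-0.47 -0.88  0.  ] F press [-0.56 -0.41  0.57] q [-1.03  1.1   1.34  0.8   1.75 -1.06]
shift mm [-6.2 40.5 -1.8] rotvec deg [0.06 0.12 0.01] TCP [ 0.438 -0.36   0.091]
```

```bash
python3 -m creep '[[[-2,12,-2,0,0,0],[-2,12,-1,0,0,0],[-2,12,0,0,0,0],[0,0,0,0,0,0],[0,0,0,0,0,0]]]' | tail -2
python3 g.py -105 0 36 -28 18
python3 - <<'E'
from h import *
a=viewer.read_camera('top')[130:330,270:450]; b=viewer.read_camera('scene')[80:230,130:280]; w=viewer.read_camera('wrist')
cv2.imwrite('pics/g2.png',np.hstack([cv2.resize(a,(360,400),interpolation=2),cv2.resize(w,(430,400),interpolation=2)]))
E
```

```text
contact_force: [-0.1, 0.1, 0.5]
opening: 0.0004
t 13.4 tip press mm [-111.3   -0.8   35.9] d [ 0.84 -0.45 -0.31] jaw [-0.47 -0.88  0.01] F press [0.11 0.06 0.49] q [-1.01  1.07  1.44  0.81  1.69 -1.11]
shift mm [-1.6  5.8 -0.4] rotvec deg [0.23 0.25 0.05] TCP [ 0.438 -0.36   0.091]
```

View pics/g2.png

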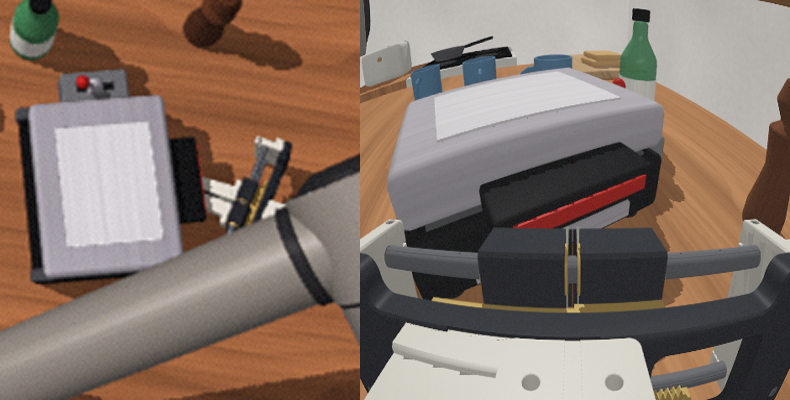

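The tips are under the middle of the grip; in the top view they vanish beneath it at (205,190). Next I go in a little further and lift.

```bash
python3 -m creep '[[[-2,6,0,0,0,0],[0,0,4,0,0,0],[0,0,4,0,0,0],[0,0,4,0,0,0],[0,0,4,0,0,0]]]' | tail -2
python3 g.py -106 0 56 -28 18
python3 -m creep '[[[0,0,4,0,0,0],[0,0,4,0,0,0],[0,0,4,0,0,0],[0,0,4,0,0,0],[0,0,4,0,0,0]]]' | tail -2
python3 g.py -106 0 72 -28 18
```

```text
contact_force: [-0.4, 0.6, -2.8]
opening: 0.0005
t 13.97 tip press mm [-106.4    0.4   51.4] d [ 0.84 -0.45 -0.31] jaw [-0.47 -0.88  0.01] F press [ 0.7   0.23 -2.79] q [-1.01  1.03  1.46  0.81  1.69 -1.1 ]
shift mm [1.  0.  3.9] rotvec deg [0.34 0.21 0.16] TCP [ 0.438 -0.361  0.111]
contact_force: [-0.3, 0.8, -2.1]
opening: 0.0004
t 14.38 tip press mm [-106.5    0.6   73.5] d [ 0.84 -0.45 -0.31] jaw [-0.47 -0.88  0.01] F press [ 0.84  0.16 -2.1 ] q [-1.01  0.99  1.47  0.81  1.71 -1.08]
shift mm [ 1.   0.1 -2.5] rotvec deg [0.41 0.19 0.14] TCP [ 0.438 -0.361  0.127]
```

```bash
python3 -m creep '[[[0,1,6,0,0,0],[0,1,6,0,0,0],[0,1,6,0,0,0],[0,1,6,0,0,0],[0,1,6,0,0,0]]]' | tail -2
python3 g.py -100 0 111 -28 18
python3 -m creep '[[[-0.5,2,6,0,0,0],[-0.5,2,6,0,0,0],[-0.5,2,6,0,0,0],[-0.5,2,6,0,0,0],[-0.5,3,6,0,0,0]]]' | tail -2
python3 g.py -85.5 0 147 -28 18
```

```text
contact_force: [-0.4, 0.2, -2.2]
opening: 0.0001
t 14.8 tip press mm [-1.010e+02 -1.000e-01  1.064e+02] d [ 0.84 -0.45 -0.31] jaw [-0.47 -0.88  0.  ] F press [ 0.31  0.35 -2.18] q [-1.    0.93  1.49  0.82  1.74 -1.05]
shift mm [0.2 0.5 3.6] rotvec deg [0.4  0.15 0.11] TCP [ 0.437 -0.355  0.166]
contact_force: [-0.8, 0.0, -2.3]
opening: 0.0007
t 15.22 tip press mm [-88.6   0.2 139.8] d [ 0.84 -0.45 -0.32] jaw [-0.47 -0.88  0.  ] F press [ 0.17  0.82 -2.29] q [-1.    0.87  1.53  0.83  1.76 -1.02]
shift mm [0.  2.6 6.1] rotvec deg [0.44 0.16 0.1 ] TCP [ 0.434 -0.341  0.202]
```

```bash
python3 -m creep '[[[-0.5,3,6,0,0,0],[-0.5,4,6,0,0,0],[-0.5,4,6,0,0,0],[-0.5,4,5,0,0,0],[-0.5,4,5,0,0,0]]]' | tail -2
python3 g.py -70 0 172 -28 18
python3 -m creep '[[[-0.8,4,5,0,0,0],[-0.8,4,5,0,0,0],[-1,5,5,0,0,0],[-1,5,5,0,0,0],[-1,5,5,0,0,0]]]' | tail -2
python3 g.py -48 0 197 -28 18
```

```text
contact_force: [-1.6, -1.7, -2.3]
opening: 0.0002
t 15.63 tip press mm [-68.   -0.7 171.5] d [ 0.84 -0.45 -0.32] jaw [-0.47 -0.88  0.01] F press [-1.32  1.91 -2.28] q [-0.98  0.8   1.58  0.84  1.76 -1.  ]
shift mm [ 0.2 -2.6 -0.7] rotvec deg [0.48 0.19 0.12] TCP [ 0.431 -0.326  0.227]
contact_force: [-0.5, -0.7, -2.2]
opening: 0.0007
t 16.05 tip press mm [-42.   -0.9 199.4] d [ 0.84 -0.45 -0.32] jaw [-0.47 -0.88  0.01] F press [-0.58  0.59 -2.22] q [-0.96  0.72  1.64  0.86  1.76 -0.98]
shift mm [ 0.9 -6.6 -3.6] rotvec deg [0.48 0.21 0.13] TCP [ 0.427 -0.304  0.252]
```

```bash
python3 -m creep '[[[-0.8,4,5,0,0,0],[-0.8,4,5,0,0,0],[-1,5,4,0,0,0],[-1,5,4,0,0,0],[-1,5,3,0,0,0]]]' | tail -2
python3 g.py -18 0 222 -28 18
python3 - <<'E'
from h import *
a=viewer.read_camera('top')[130:330,270:450]; b=viewer.read_camera('scene')[60:260,110:310]
cv2.imwrite('pics/g3.png',np.hstack([cv2.resize(a,(400,444),interpolation=2),cv2.resize(b,(400,444),interpolation=2)]))
E
```

```text
contact_force: [-0.0, -0.5, -1.0]
opening: 0.0004
t 16.47 tip press mm [-15.8  -1.3 223.4] d [ 0.84 -0.45 -0.32] jaw [-0.47 -0.88  0.01] F press [-0.53  0.11 -1.04] q [-0.95  0.66  1.69  0.88  1.76 -0.96]
shift mm [-0.1 -3.  -2.6] rotvec deg [0.48 0.27 0.14] TCP [ 0.421 -0.275  0.277]
```

View pics/g3.png

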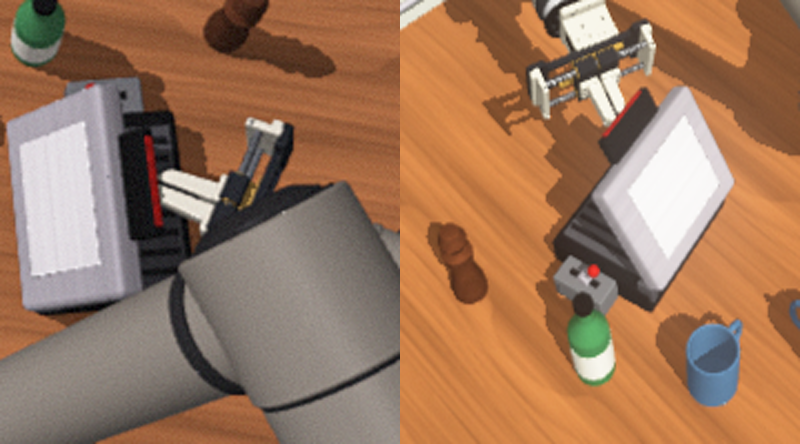

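The lid is about 1 rad open, with the tips on the underside of the grip. The press, bottle, grinder and mug haven't visibly moved.

```bash
python3 -m creep '[[[-1,5,3,0,0,0],[-1,5,2,0,0,0],[-1,5,2,0,0,0],[-1,5,2,0,0,0],[-1,5,1,0,0,0]]]' | tail -2
python3 g.py 10 0 237 -28 18
python3 -m creep '[[[-1,5,1,0,0,0],[-1,5,1,0,0,0],[-1,5,1,0,0,0],[-1,5,1,0,0,0]]]' | tail -2
python3 g.py 31 0 245 -28 18
```

```text
contact_force: [-0.2, -0.8, 1.1]
opening: 0.0004
t 16.98 tip press mm [ 11.3  -1.5 234.5] d [ 0.84 -0.45 -0.31] jaw [-0.47 -0.88  0.01] F press [-0.71  0.38  1.06] q [-0.92  0.61  1.75  0.89  1.74 -0.96]
shift mm [-0.3 -2.1  1.6] rotvec deg [0.42 0.33 0.19] TCP [ 0.415 -0.247  0.292]
contact_force: [-0.0, -0.5, 0.1]
opening: 0.0007
t 17.32 tip press mm [ 34.3  -1.5 239.1] d [ 0.84 -0.45 -0.31] jaw [-0.47 -0.88  0.01] F press [-0.46  0.1   0.15] q [-0.9   0.58  1.8   0.91  1.72 -0.97]
shift mm [ 0.  -4.1  5. ] rotvec deg [0.39 0.33 0.18] TCP [ 0.411 -0.227  0.3  ]
```

```bash
python3 -m creep '[[[-0.8,4,2,0,0,0],[-0.8,4,2,0,0,0],[-0.6,3,2,0,0,0],[-0.6,3,1,0,0,0],[-0.6,3,1,0,0,0]]]' | tail -2
python3 g.py 55 0 248 -28 18
python3 -m creep '[[[-0.6,3,0,0,0,0],[-0.6,3,0,0,0,0],[-0.6,3,0,0,0,0],[-0.6,3,0,0,0,0],[-0.6,3,0,0,0,0]]]' | tail -2
python3 g.py 70 0 250 -28 18
python3 - <<'E'
from h import *
a=viewer.read_camera('top')[130:330,230:410]; b=viewer.read_camera('scene')[60:260,110:310]
cv2.imwrite('pics/g4.png',np.hstack([cv2.resize(a,(400,444),interpolation=2),cv2.resize(b,(400,444),interpolation=2)]))
E
```

```text
contact_force: [0.1, -0.3, -0.1]
opening: 0.0009
t 17.73 tip press mm [ 54.5  -1.3 248. ] d [ 0.84 -0.45 -0.31] jaw [-0.47 -0.88  0.01] F press [-0.33  0.01 -0.08] q [-0.89  0.54  1.84  0.92  1.71 -0.97]
shift mm [-0.8 -0.2 -0.8] rotvec deg [0.37 0.3  0.13] TCP [ 0.406 -0.203  0.303]
contact_force: [-0.2, 0.6, 0.4]
opening: 0.0003
t 18.15 tip press mm [ 71.3  -1.4 248.2] d [ 0.84 -0.45 -0.31] jaw [-0.47 -0.88  0.01] F press [0.67 0.11 0.42] q [-0.87  0.53  1.88  0.93  1.69 -0.97]
shift mm [-0.4 -2.   1. ] rotvec deg [0.38 0.32 0.13] TCP [ 0.403 -0.188  0.305]
```

View pics/g4.png

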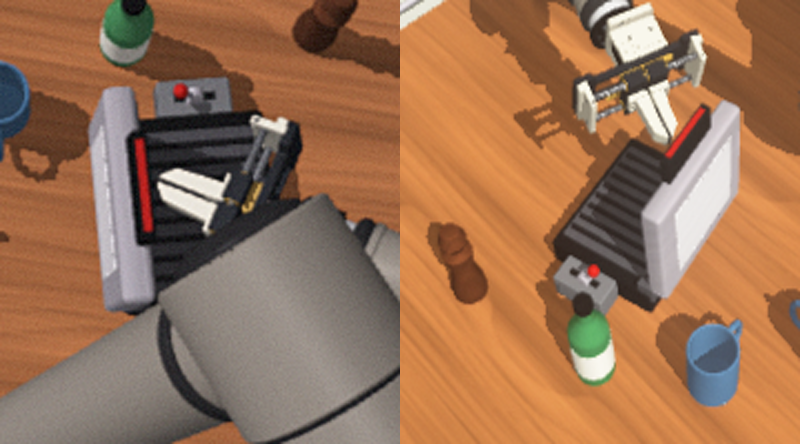

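The lid is about upright and the tips seem to have come off the grip by a gap. I'll wait a moment and see which way it goes.

```bash
cat > strip.py <<'E'
from h import *
s=viewer.read_camera('scene')[80:160,160:300]; print('scene strip',[ (b[0]+[160,80],b[1][4]) for b in blob(s,(0,150,70),(6,255,255),1)[0]])
E
python3 strip.py; python3 -m creep '[[[0,0,0,0,0,0],[0,0,0,0,0,0]]]' | tail -2; python3 strip.py;python3 -m creep '[[[0,0,0,0,0,0],[0,0,0,0,0,0],[0,0,0,0,0,0],[0,0,0,0,0,0],[0,0,0,0,0,0]]]' | tail -2; python3 strip.py
```

```text
scene strip [(array([254. , 120.2]), 103)]
contact_force: [0.1, -0.0, -0.4]
opening: 0.0004
scene strip [(array([266.5, 127.6]), 118)]
contact_force: [0.1, 0.0, 0.5]
opening: 0.0004
scene strip [(array([272.4, 131.5]), 118)]
```

The lid is tipping open by itself. I'll withdraw and check.

```bash
python3 -m creep '[[[2,-12,0,0,0,0],[3,-20,3,0,0,0],[4,-25,5,0,0,0],[4,-25,5,0,0,0],[4,-25,5,0,0,0]]]' | tail -2; python3 -m creep '[[[4,-25,5,0,0,0],[4,-25,5,0,0,0],[4,-25,5,0,0,0],[0,0,0,0,0,0],[0,0,0,0,0,0]]]' | tail -2
python3 strip.py;python3 -m creep '[[[0,0,0,0,0,0],[0,0,0,0,0,0],[0,0,0,0,0,0],[0,0,0,0,0,0],[0,0,0,0,0,0]]]' | tail -2; python3 strip.py; python3 knob.py; python3 - <<'E'
from h import *
st()
a=viewer.read_camera('top')[110:310,220:400]; b=viewer.read_camera('scene')[60:260,110:310]
cv2.imwrite('pics/g5.png',np.hstack([cv2.resize(a,(400,444),interpolation=2),cv2.resize(b,(400,444),interpolation=2)]))
E
```

```text
contact_force: [0.9, -1.0, -0.1]
opening: 0.0008
contact_force: [0.8, 0.0, 0.1]
opening: 0.0002
scene strip [(array([272.4, 131.5]), 118)]
contact_force: [-1.3, -0.6, 0.0]
opening: 0.0003
scene strip [(array([272.4, 131.6]), 119)]
[(array([272.6, 131.3]), [264, 120, 19, 24, 93]), (array([206.4, 181.2]), [204, 179, 6, 5, 21])]
knob press [ 246.  -137.   451.4] lean deg 32.5
knob press [  24.8 -137.    87.6] lean deg 42.8
t 20.38 tip press mm [-115.8    8.1  282.2] d [ 0.84 -0.44 -0.31] jaw [-0.47 -0.88  0.  ] F press [-0.29  0.58  1.8 ] q [-1.02  0.7   1.39  0.88  1.98 -0.79]
```

View pics/g5.png

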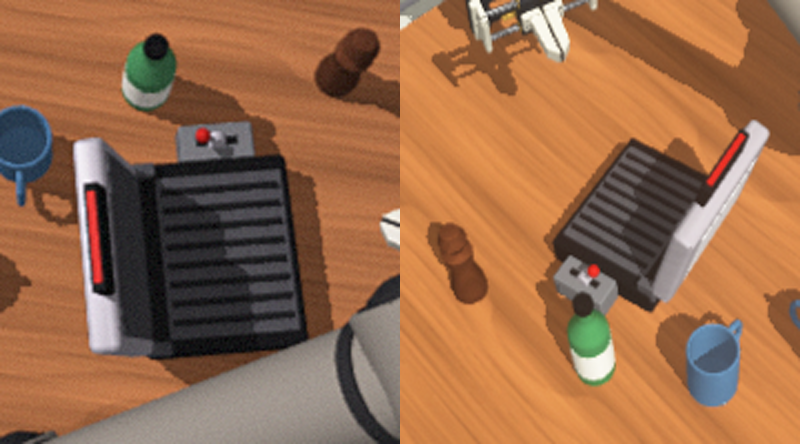

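The lid rests open at its stop, since its red strip has stopped moving. The lever leans towards the hinge, the robot touches nothing, and the mug, bottle and grinder stand.

```bash
python3 -c "
from cell import robot
print(robot.hand_in())"
```

```text
the job is handed in; nothing more can be done
None
```

I switched the press off first, then lifted the lid open, and handed the job in at about 20 s of the 59 s allowed.

- **Lever:** I pushed the red knob with closed fingertips all the way to the hinge side. My first push stopped short of being certain: force readings suggested the stop, but a harder row moved the knob 2 mm more. I went back and pushed until it met about 12 N with next to no further movement. The last picture shows the knob leaning to the hinge side.
- **Lid:** I lifted it from under the grip with 2–3 N, slowly, up to about 1.5 rad. It then tipped open by itself, and two readings about 0.5 s apart show its red strip at rest.
- **Other things:** The mug, grinder and oil bottle are upright and look unmoved, and the fingers are well clear of the press.

**Known flaw:** the firm lever push slid the press about 3 mm towards its hinge side, measured in the top camera before the lid was lifted. I did not measure it again afterwards. The camera-based knob position was also off by roughly 6–14 mm in absolute terms, so for the stop I relied on force and relative movement.

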